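Lay out the polished offering set

TASK

Lay out the freshly polished set on the brown wooden offering board: stand the brass bowl centred on the red disc with its lid seated on it, and the candlestick centred on the black disc. Stand the censer on the brass ring mark directly in front of the bowl (in front means towards the robot, the board's yellow-striped edge) and the blue cup on the ring mark directly in front of the candlestick. Set every piece down upright without dropping or tipping it, let go, and leave the white vase and the copper saucer where they are.

Things in the scene. Friction and masses are not known exactly. Their poses are not given: they have to be found in the camera images.
- board: Brown wooden board, fixed, 205 (x) by 345 (y) mm, 16 mm high. Origin: centre of its underside, on the table; x from the front edge (yellow stripe, robot side) to the back, y left, z up. Three flat brass ring marks, 68 mm across, in the front row at x = -50 mm, y = -115, 0, 115 mm. In the back row, x = +50 mm, same y: red disc, black disc and vase, in any order. Yaw varies by 0.2 rad.
- red_disc: Flat red lacquer disc, 80 mm across, 10 mm high, fixed on the board's back row. Origin: centre of its underside, on the board's top (16 mm above the table); axes parallel to the board's. The ring mark directly in front of it is at x = -100 mm, y = 0 in this frame.
- black_disc: Flat black lacquer disc, 80 mm across, 10 mm high, fixed on the board's back row. Origin and axes as for the red disc; the ring mark directly in front of it is at x = -100 mm, y = 0 in this frame.
- vase: White ceramic bud vase, loose, 80 mm high, at most 54 mm across, standing on the board's back row in the place that has no disc. Origin: centre of its underside. It is to stay there.
- bowl: Open brass bowl, 60 mm across the rim, 58 mm at 14 mm height, foot 48 mm, 45 mm high, wall 4 mm, mouth 52 mm, 0.25 kg. Grip across the outside near the rim. Origin: centre of its underside. Bowl, lid, candlestick, censer, cup, saucer and a green tin (54 mm across, 26 mm high, unlisted) stand on the table right of the board, shuffled over seven places at least 100 mm apart.
- lid: Lid of the bowl, brass, right way up: tapered lip below (38 mm across at the bottom, 44 mm at 5 mm height), flange 60 mm across at 5 to 9 mm, low dome, round knob 20 mm across at 29 to 45 mm height to grip it by (neck 14 mm at 22 mm). 0.12 kg. Origin: centre of the lip's underside. Seated, the lip is inside the bowl's mouth and its origin 40 mm above the bowl's origin.
- candlestick: Brass candlestick with a short white candle, 122 mm high over all: foot 60 mm across, thin waisted stem, drip cup 44 mm across from 88 to 100 mm height (grip it across this), candle 20 mm across above. About 0.35 kg. Origin: centre of its underside; z up.
- censer: Squat brass incense pot, 58 mm high, belly 60 mm across at 34 mm height, neck 52 mm at 50 mm, rim 58 mm, grey top. Two upright ears on its +y and -y sides, 82 mm over both, up to 68 mm height: grip across its own x axis, at belly and rim. Initial yaw up to 0.6 rad. 0.35 kg. Origin: centre of its underside; z up. It may face any way when placed.
- cup: Blue ceramic water cup, 75 mm high, 50 mm across at the rim, 46 mm at 40 mm height, foot 44 mm, narrowest 36 mm at 16 mm height, about 0.16 kg. Origin: centre of its underside; z up. Grip it across the outside near the rim.
- saucer: Shallow copper saucer, loose, 68 mm across, 14 mm high, among the pieces to be moved. Origin: centre of its underside. It is to stay where it is.

How it is judged:
By the outcome, as a careful person would: the job done as asked, in the order asked, and still so for the second after the job is handed in, with the robot touching nothing.
It also fails if it takes over 138 s, if anything falls off the work surface, if the arm or the gripper's body presses on something with over 40 N, if the wrist force passes 120 N, or if a joint passes its speed limit or range.

ROBOT

A 6-joint arm with a two-finger parallel gripper is mounted at the origin on the work surface. World frame = base frame: x ahead of the robot, y to its left, z up, the work surface at z = 0. Lengths are in m, angles in rad, forces in N, time in s.
With the tool pointing down it reaches from about 0.375 to 0.975 m from the base axis. Payload 3.8 kg.
Tool frame: the origin (TCP) lies at the very end of the fingers, on their centre line; the grasp point (between the pads) lies 19 mm behind it; z points along the fingers, y is the line along which they close (so a half turn about z gives the same grasp; the last joint's range is limited). The gripper opens to 88 mm and grips with 3 to 60 N. Pads are 18 mm wide; open, the fingers measure 123 mm over their backs; the gripper's body (75 mm by 187 mm) begins 45 mm behind the grasp point.
Start: joints at [-1.212, 0.264, 1.604, -0, 1.274, -0.037], TCP at [0.26, -0.623, 0.239] pointing down, gripper open.
Joint ranges: [-2.63, 2.63], [-0.94, 2.18], [0.31, 2.57], [-1.31, 4.45], [0, 2.66], [-2.55, 2.55]. Speed limits (rad/s): [2.57, 2.57, 3.14, 3.14, 3.14, 3.14].

INTERFACE

Orientations are given as a unit quaternion [x, y, z, w].
In Python, from bench import get_obs, capture, camera_model, close_job, regions_of gives the robot as it stands.
- The arm moves only by the tool apply_moves, never from a script. Its argument "rows" is a list of rows, each an object of numbers: "dx", "dy", "dz": the shift along the tool's x, y, z as a fraction of full scale; "turn": the turn about the tool's z as a fraction of full scale; "jaw": the opening, from -1 (shut) to 1 (fully open). In form: [{"dx": .., "dy": .., "dz": .., "turn": .., "jaw": ..}, ...]. A call has 1 to 12 rows; each row shifts and turns the commanded pose from where the row before left it, along the tool's axes as they then stand; what a row does not reach is not made up. Full scale, the value 1, is 60 mm for a shift and 0.12 rad for a turn. A row lasts 1/8 s, in which the tool goes at most 62.5 mm and 10.7 degrees, less where a joint would pass 70% of its speed; a pose out of reach is approached as far as the arm can. A call with a number of a shift or a turn outside -1 to 1 is refused whole. A call with a gripper value outside its range is refused whole. The fingers move at their own pace and stop on an object; "squeeze" is the grip in N (left out, the last holds). Time passes only in rows, so rows that do not move let the fingers close. It gives the time, the measured TCP pose, the force, the opening and the grip force at its end, in the units of the state.
- get_obs(): the state, without advancing time (a new reading comes with each control period).
- capture(name): name is "scene" or "side" or "wrist"; returns the picture (384x512x3 uint8, red, green, blue); there is no depth.
- camera_model(name): a dict with "fov_y" (degrees; the focal length in pixels is half the picture's height over the tangent of half this angle, whatever the lens; pixels are square), "cx", "cy" (the principal point, pixels), "k1" (the pictures are not rectified: a ray, as slopes to the right and down, at radius r is drawn at 1 + k1 r^2 times it, then the intrinsics apply), "world_to_cam" (4x4, takes a point from world to camera coordinates); the wrist camera has in their place "tool_from_camera" (4x4, takes a point from camera to tool coordinates, whose origin is the TCP and whose axes are the flange's). Camera axes: x right, y down, z forward; pixel columns grow to the right and rows downward; lengths in m; the calibration is good to about 2 mm. A picture is of the moment at which its call begins: read the wrist's pose just before it. camera_model takes no time and is no camera call.
- close_job(): hands the job in; it is judged then, once.
Trained networks look in the newest picture that a camera, given by its name, has taken for a name from the list of things; names that differ only in an ending like _2 or _b are one class to them, and where a whole thing is asked for, a point or a joint stands for the part that bears it (a point fixed in the world has none). Each returns a list of dicts, best first, with "conf" (0 to 1); they miss things now and then, are a little off and sometimes report something else, mostly with a low value. They report only what shows in the picture. A call takes as long as a camera call.
- regions_of(camera, query): "pixels" (384x512 bool, what is visible of it) and "bbox" ([left, top, right, bottom] in pixels, round what is visible of it).
The state is a dict: "time_s": time; "joints": joint angles; "qvel": joint speeds; "joint_efforts": joint torques, N m; "ee_pos": TCP position; "orientation": TCP orientation; "ft_force": force on the tool from outside, world axes, zero at the start; "ft_torque": the same for the moment, N m; "grip_width": finger opening in m; "finger_force": force on a finger pad.
Only numpy, scipy, OpenCV 4.12 (cv2) and the standard library are available. Lean on these libraries where they do the work, as an engineer would, in place of code of your own. Each camera call takes 0.05 s, during which the arm holds its last target. There are 200 camera calls.

## Working session

There is one attempt and no reset: what is moved stays moved. The work goes in short steps, Python scripts to look and compute and a tool call to move; the robot and the scene stay as the last step left them, time stands still between calls to the robot, and variables do not carry over. Pictures are saved under pics/ and viewed, at most 14 in all, crops included, and the job is handed in when it is done.

Besides the shell and the picture viewer there is one more tool, called after "Emit:" as name(argument=value, ...), one argument or row to a line, values as JSON. apply_moves: Moves the arm, as the interface text tells. Shift numbers are shares of 60 mm and turn numbers shares of 0.12 rad, none past 1 either way. Its arguments: {"type":"object","properties":{"rows":{"type":"array"},"squeeze":{"type":"number"}},"required":["rows"]}

```bash
mkdir -p pics; ls
python3 - <<'E'
from bench import *
import cv2,numpy as np
np.set_printoptions(precision=4,suppress=True)
o=get_obs();print(o)
for n in("scene","side","wrist"):
    im=capture(n);cv2.imwrite(f"pics/{n}0.png",im[:,:,::-1]);print(n,camera_model(n))
a=[cv2.imread(f"pics/{n}0.png") for n in("scene","side","wrist")]
cv2.imwrite("pics/all0.png",cv2.resize(np.vstack([np.hstack(a[:2]),np.hstack([a[2],a[2]*0])]),(800,600)))
for n in("scene","side","wrist"):
  for q in "board red_disc black_disc vase bowl lid candlestick censer cup saucer".split():
    r=regions_of(n,q)
    print(n,q,[(round(x["conf"],2),[int(v) for v in x["bbox"]]) for x in r[:3]])
E
```

```text
pics
{'time_s': 0.0, 'joints': array([-1.2119,  0.2648,  1.6053, -0.    ,  1.2737, -0.0369]), 'qvel': array([ 0.0003, -0.0006,  0.0006, -0.0012, -0.0003,  0.0011]), 'joint_efforts': array([  0.0005, -50.2113, -35.6878,   0.0727,   0.0296,  -0.0002]), 'ee_pos': array([ 0.26  , -0.6222,  0.2374]), 'orientation': array([ 0.9805,  0.1966, -0.0002, -0.0011]), 'ft_force': array([-0.3303, -0.2132,  0.3356]), 'ft_torque': array([ 0.0071,  0.0348, -0.0098]), 'finger_force': 0.0, 'grip_width': 0.08833902519983126}
scene {'fov_y': 55.68224048261747, 'cx': 251.6636293679845, 'cy': 190.87268731692515, 'k1': -0.05154756245866005, 'world_to_cam': array([[-0.0942,  0.9955,  0.0073,  0.1025],
       [ 0.7626,  0.0768, -0.6423, -0.3836],
       [-0.64  , -0.055 , -0.7664,  1.1899],
       [ 0.    ,  0.    ,  0.    ,  1.    ]])}
side {'fov_y': 48.26355672956612, 'cx': 255.12841365335888, 'cy': 196.96840411265205, 'k1': -0.06497437069739785, 'world_to_cam': array([[-0.7999, -0.5996, -0.0256,  0.4131],
       [-0.2805,  0.4113, -0.8673,  0.207 ],
       [ 0.5305, -0.6865, -0.4972,  0.9556],
       [ 0.  
[... 857 characters left out ...]
, 208])]
scene saucer [(0.9, [105, 146, 135, 163]), (0.36, [277, 166, 445, 246])]
side board [(0.79, [130, 206, 278, 306])]
side red_disc [(0.59, [210, 211, 240, 228])]
side black_disc [(0.58, [147, 249, 180, 272])]
side vase [(0.65, [183, 209, 205, 242])]
side bowl [(0.57, [293, 162, 312, 182])]
side lid [(0.73, [249, 171, 265, 191]), (0.19, [303, 141, 318, 165])]
side candlestick [(0.83, [329, 157, 343, 198])]
side censer [(0.65, [263, 150, 281, 173])]
side cup [(0.5, [303, 141, 315, 169])]
side saucer [(0.41, [339, 166, 353, 175])]
wrist board []
wrist red_disc []
wrist black_disc []
wrist vase []
wrist bowl []
wrist lid []
wrist candlestick []
wrist censer []
wrist cup []
wrist saucer []
```

View pics/all0.png

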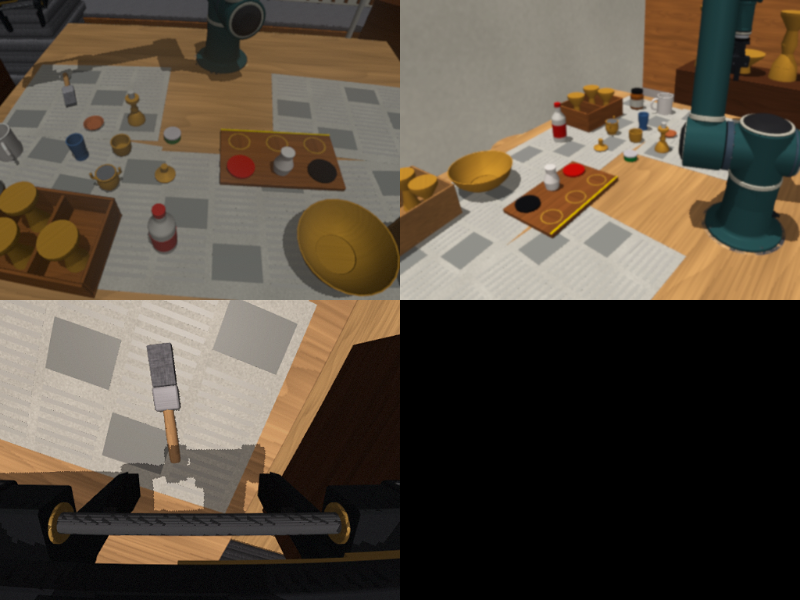

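```bash
cat > h.py <<'E'
from bench import *
import cv2,numpy as np,json,os
from scipy.optimize import least_squares
from scipy.spatial.transform import Rotation as R
np.set_printoptions(precision=4,suppress=True)
P=dict(bowl=[(0,.024),(.014,.029),(.045,.030)],lid=[(0,.019),(.005,.030),(.009,.030),(.037,.010),(.045,.004)],
 candlestick=[(0,.030),(.006,.03),(.088,.022),(.1,.022),(.122,.010)],
 cup=[(0,.022),(.04,.023),(.075,.025)],saucer=[(0,.02),(.014,.034)],vase=[(0,.018),(.03,.027),(.08,.01)],
 red_disc=[(0,.04),(.01,.04)],black_disc=[(0,.04),(.01,.04)],censer=[(0,.024),(.034,.030),(.058,.029)])
Z=dict(vase=.016,red_disc=.016,black_disc=.016)
def ext(cam,o):
    m=camera_model(cam)
    if cam=="wrist":
        T=np.eye(4);T[:3,:3]=R.from_quat(o["orientation"]).as_matrix();T[:3,3]=o["ee_pos"]
        return m,np.linalg.inv(T@m["tool_from_camera"])
    return m,m["world_to_cam"]
def proj(cam,o,p):
    m,W=ext(cam,o);c=np.asarray(p)@W[:3,:3].T+W[:3,3];s=c[:,:2]/c[:,2:]
    s=s*(1+m["k1"]*(s**2).sum(1,keepdims=True));f=192/np.tan(np.radians(m["fov_y"]/2))
    return s*f+[m["cx"],m["cy"]]
def pts(n,x,y,z=None,yaw=None):
    z=Z.get(n,0) if z is None else z;t=np.linspace(0,2*np.pi,48)
    q=np.vstack([np.c_[r*np.cos(t),r*np.sin(t),0*t+h] for h,r in P[n]])
    if n=="censer" and yaw is not None:
        e=np.array([[a,b,c] for a in(-.005,.005) for b in(-.041,.041) for c in(.045,.068)])
        e=e@R.from_euler("z",yaw).as_matrix().T;q=np.vstack([q,e])
    return q+[x,y,z]
def mask(cam,n,mc=.4):
    r=[k for k in regions_of(cam,n) if k["conf"]>mc];return r
def bb(uv):return np.r_[uv.min(0),uv.max(0)]
def mb(k):
    v,u=np.nonzero(k["pixels"]);return np.array([u.min(),v.min(),u.max()+1,v.max()+1.])-.5
def fit(n,obs,x0,z=None):
    """obs: list of (cam,state,bbox)"""
    f=lambda p:np.concatenate([bb(proj(c,o,pts(n,p[0],p[1],z)))-b for c,o,b in obs])
    s=least_squares(f,x0,loss="soft_l1",f_scale=1.5,x_scale=.01);return s.x,f(s.x)
E
python3 - <<'E'
from h import *
o=get_obs();capture("scene");capture("side")
for n in P:
    ob=[];
    for c in("scene","side"):
        r=mask(c,n,.4)
        if r: ob.append((c,o,mb(r[0])))
    if ob:
        for s in [ob]+([[q] for q in ob]):
            x,f=fit(n,s,[.6,-.2]);print(n,len(s),s[0][0],x,f.round(1))
E
```

```text
bowl 1 side [0.6016 0.1581] [-1.   6.5  1.1 -3.5]
bowl 1 side [0.6016 0.1581] [-1.   6.5  1.1 -3.5]
lid 2 scene [ 0.611  -0.1361] [-0.6  2.1 -0.2 -1.1  0.   2.1 -0.2  1.4]
lid 1 scene [ 0.6098 -0.1354] [-0.2  1.7  0.2 -1.6]
lid 1 side [ 0.6176 -0.1453] [ 0.2  0.4 -0.2 -0.4]
candlestick 2 scene [ 0.4035 -0.2678] [-0.8 -0.4  0.3  0.7  0.3  0.7 -0.4  1. ]
candlestick 1 scene [ 0.4029 -0.2672] [-0.5 -0.6  0.6  0.5]
candlestick 1 side [ 0.4063 -0.2731] [ 0.4 -0.1 -0.4  0.1]
cup 1 side [ 0.5689 -0.3952] [-0.2  0.   0.2 -0.1]
cup 1 side [ 0.5689 -0.3952] [-0.2  0.   0.2 -0.1]
saucer 2 scene [ 0.4413 -0.4019] [-0.6 -1.   0.6 -0.1 -6.3 -1.4  0.8  0.2]
saucer 1 scene [ 0.443  -0.4013] [-0.6 -0.5  0.6  0.4]
saucer 1 side [ 0.4321 -0.4036] [-3.7 -1.   3.5  0.7]
vase 2 scene [0.5723 0.1902] [ 0.4  3.5 -3.4 -1.1 -0.7  1.8  0.2  0.8]
vase 1 scene [0.5695 0.1936] [ 1.9  2.6 -1.9 -2. ]
vase 1 side [0.576  0.1854] [-0.4  0.6  0.4 -0.5]
red_disc 2 scene [0.5742 0.0746] [-0.5 -1.   0.3  0.8 -0.5 -0.6  0.3  0.8]
red_disc 1 scene [0.5743 0.0748] [-0.4 -1.   0.4  0.8]
red_disc 1 side [0.5746 0.0737] [-0.4 -0.8  0.4  0.6]
black_disc 2 scene [0.5683 0.3054] [-0.7 -0.2 -0.3  1.   0.1  1.7 -0.3  0.5]
black_disc 1 scene [0.5669 0.3068] [-0.2 -0.6  0.2  0.5]
black_disc 1 side [0.5712 0.3025] [ 0.2  0.7 -0.2 -0.6]
censer 2 scene [ 0.6586 -0.2868] [ 3.3  0.1 -5.6  1.4  0.5  0.6  0.8  1.3]
censer 1 scene [ 0.6568 -0.2875] [ 3.3 -0.6 -5.7  0.7]
censer 1 side [ 0.6651 -0.2919] [-0.1 -0.3  0.1  0.2]
```

Emit:
apply_moves(
  rows=[
    {"turn": 0.825},
    {"turn": 0.825},
    {"turn": 0.825},
    {"turn": 0.825},
    {"dx": 0.56, "dy": -0.73, "dz": -0.33},
    {"dx": 0.56, "dy": -0.73, "dz": -0.33},
    {"dx": 0.56, "dy": -0.73, "dz": -0.33},
    {"dx": 0.56, "dy": -0.73, "dz": -0.33},
    {"dx": 0.56, "dy": -0.73, "dz": -0.33},
    {"dx": 0.56, "dy": -0.73, "dz": -0.33},
    {"dx": 0.56, "dy": -0.73, "dz": -0.33},
    {"dx": 0.56, "dy": -0.73, "dz": -0.33},
  ],
)

```text
validation failed for argument at $.ro...
```

Emit:
apply_moves(
  rows=[
    {"dx": 0},
    {"dx": 0},
  ],
)

```text
validation failed for argument at $.ro...
```

```bash
cat > look.py <<'E'
from h import *
import sys
# usage: look.py tag names...
tag=sys.argv[1];o=get_obs();print(o["ee_pos"],o["orientation"],o["joints"],o["qvel"].round(3))
im=capture("wrist");cv2.imwrite(f"pics/{tag}.png",im[:,:,::-1])
for n in sys.argv[2:]:
    for k in mask("wrist",n,.3)[:2]:
        x,f=fit(n,[("wrist",o,mb(k))],[.55,-.25]);print(n,round(k["conf"],2),x,f.round(1),mb(k))
E
python3 look.py w1 bowl lid candlestick censer cup saucer
```

```text
[ 0.2603 -0.6228  0.2387] [ 0.9805  0.1966 -0.      0.    ] [-1.2119  0.2639  1.604  -0.      1.2737 -0.0369] [ 0.     0.001  0.     0.001 -0.002 -0.002]
```

View pics/w1.png

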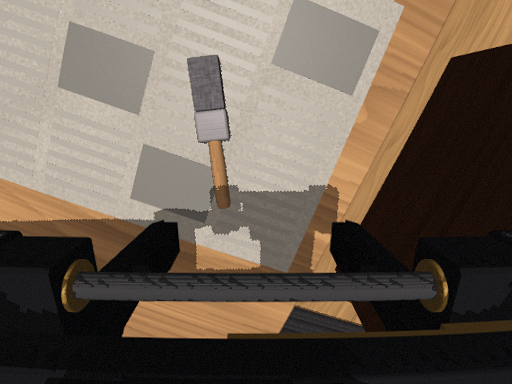

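The arm has not moved: the picture still shows the hammer at (212,100). Each row probably needs all five numbers.

Emit:
apply_moves(
  rows=[
    {"dx": 0, "dy": 0, "dz": 0, "turn": 0.825, "jaw": 1},
    {"dx": 0, "dy": 0, "dz": 0, "turn": 0.825, "jaw": 1},
    {"dx": 0, "dy": 0, "dz": 0, "turn": 0.825, "jaw": 1},
    {"dx": 0, "dy": 0, "dz": 0, "turn": 0.825, "jaw": 1},
    {"dx": 0.56, "dy": -0.73, "dz": -0.33, "turn": 0, "jaw": 1},
    {"dx": 0.56, "dy": -0.73, "dz": -0.33, "turn": 0, "jaw": 1},
    {"dx": 0.56, "dy": -0.73, "dz": -0.33, "turn": 0, "jaw": 1},
    {"dx": 0.56, "dy": -0.73, "dz": -0.33, "turn": 0, "jaw": 1},
    {"dx": 0.56, "dy": -0.73, "dz": -0.33, "turn": 0, "jaw": 1},
    {"dx": 0.56, "dy": -0.73, "dz": -0.33, "turn": 0, "jaw": 1},
    {"dx": 0.56, "dy": -0.73, "dz": -0.33, "turn": 0, "jaw": 1},
    {"dx": 0.56, "dy": -0.73, "dz": -0.33, "turn": 0, "jaw": 1},
  ],
)

```text
time_s: 4.5
ee_pos: [0.53, -0.2709, 0.398]
orientation: [1.0, -0.0, 0.0, 0.0]
ft_force: [0.6, -0.1, 0.1]
grip_width: 0.0879
finger_force: 0.0
```

Emit:
apply_moves(
  rows=[
    {"dx": 0, "dy": 0, "dz": 0, "turn": 0, "jaw": 1},
    {"dx": 0, "dy": 0, "dz": 0, "turn": 0, "jaw": 1},
  ],
)

```text
time_s: 4.75
ee_pos: [0.5288, -0.2726, 0.3968]
orientation: [1.0, 0.0, -0.0, 0.0]
ft_force: [-0.2, -0.6, -0.2]
grip_width: 0.088
finger_force: 0.0
```

```bash
python3 look.py w2 bowl lid candlestick censer cup saucer
```

```text
[ 0.5288 -0.2726  0.3968] [ 1.      0.0003 -0.0004  0.0002] [-0.5173  0.0566  1.5575 -0.0008  1.5279  1.053 ] [-0.029  0.005  0.016  0.002 -0.001  0.001]
bowl 0.83 [ 0.5346 -0.2801] [-0.3 -0.6  0.3  0.6] [241.5 127.5 274.5 160.5]
lid 0.96 [ 0.6146 -0.136 ] [-1.9 -0.8  1.9  0.9] [165.5  82.5 194.5 114.5]
candlestick 0.83 [ 0.4023 -0.2689] [-0.1 -0.7  0.1  0.6] [237.5 192.5 266.5 236.5]
censer 0.79 [ 0.6597 -0.2855] [ 7.4 -0.6 -3.9  0.6] [236.5  50.5 283.5  88.5]
cup 0.61 [ 0.5679 -0.3986] [-0.3  0.2  0.3 -0.2] [308.5 111.5 344.5 142.5]
saucer 0.64 [ 0.4368 -0.4028] [-0.5 -0.2  0.5  0.3] [302.5 175.5 335.5 207.5]
```

View pics/w2.png

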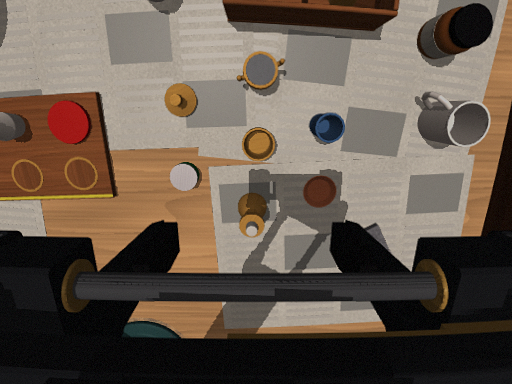

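The picture shows every piece upright. The bowl is at (258,144), the lid (180,100), the censer (261,70) with its ears at (240,77) and (282,63), the candlestick (252,215), the cup (327,127), the saucer (320,191), the tin (185,177) and the red disc (69,122). I'm going down over the bowl for a closer look.

Emit:
apply_moves(
  rows=[
    {"dx": 0.085, "dy": 0.133, "dz": 0.79, "turn": 0, "jaw": 1},
    {"dx": 0, "dy": 0, "dz": 0.79, "turn": 0, "jaw": 1},
    {"dx": 0, "dy": 0, "dz": 0.79, "turn": 0, "jaw": 1},
    {"dx": 0, "dy": 0, "dz": 0.79, "turn": 0, "jaw": 1},
    {"dx": 0, "dy": 0, "dz": 0.79, "turn": 0, "jaw": 1},
    {"dx": 0, "dy": 0, "dz": 0, "turn": 0, "jaw": 1},
    {"dx": 0, "dy": 0, "dz": 0, "turn": 0, "jaw": 1},
  ],
)

```text
time_s: 5.98
ee_pos: [0.535, -0.2813, 0.1618]
orientation: [1.0, -0.0, 0.001, 0.001]
ft_force: [0.8, 0.5, 0.7]
grip_width: 0.0879
finger_force: 0.0
```

```bash
python3 look.py w3 bowl lid censer cup candlestick;python3 look.py w3 bowl
```

```text
[ 0.535  -0.2813  0.1618] [ 1.     -0.0003  0.0009  0.0005] [-0.5252  0.1895  1.8411 -0.      1.1089  1.0462] [ 0.003 -0.022 -0.031 -0.001 -0.004  0.002]
bowl 0.94 [ 0.5347 -0.2797] [-0.  -0.3  0.   0.3] [221.5 149.5 282.5 211.5]
lid 0.73 [ 0.6124 -0.1347] [ 0.3 -0.1 -0.3  0.1] [ 85.5  72.5 143.5 131.5]
censer 0.62 [ 0.659  -0.2824] [ 13.3  -0.1 -14.5  -0. ] [206.5   3.5 304.5  82.5]
cup 0.6 [ 0.5674 -0.3979] [-0.7 -0.3  0.5  0.3] [339.5 124.5 417.5 183.5]
candlestick 0.56 [ 0.4283 -0.2684] [ -1.2 -20.4   2.2   2.5] [216.5 254.5 265.5 337.5]
[ 0.5352 -0.281   0.1621] [ 1.     -0.0001  0.0014  0.0008] [-0.5247  0.1887  1.8416  0.      1.1081  1.0463] [ 0.002  0.006  0.012  0.001 -0.002  0.002]
bowl 0.86 [ 0.5349 -0.28  ] [-0.5 -0.3  0.5  0.3] [222.5 149.5 282.5 211.5]
```

Emit:
apply_moves(
  rows=[
    {"dx": 0, "dy": -0.02, "dz": 0.7, "turn": 0, "jaw": 1},
    {"dx": 0, "dy": 0, "dz": 0.7, "turn": 0, "jaw": 1},
    {"dx": 0, "dy": 0, "dz": 0.6, "turn": 0, "jaw": 1},
    {"dx": 0, "dy": 0, "dz": 0.37, "turn": 0, "jaw": 1},
    {"dx": 0, "dy": 0, "dz": 0, "turn": 0, "jaw": 1},
    {"dx": 0, "dy": 0, "dz": 0, "turn": 0, "jaw": -1},
    {"dx": 0, "dy": 0, "dz": 0, "turn": 0, "jaw": -1},
    {"dx": 0, "dy": 0, "dz": 0, "turn": 0, "jaw": -1},
    {"dx": 0, "dy": 0, "dz": 0, "turn": 0, "jaw": -1},
    {"dx": 0, "dy": 0, "dz": 0, "turn": 0, "jaw": -1},
  ],
  squeeze=20,
)

```text
time_s: 7.62
ee_pos: [0.5351, -0.2796, 0.0192]
orientation: [1.0, -0.0, 0.001, 0.0]
ft_force: [-0.5, 1.2, 6.6]
grip_width: 0.0585
finger_force: 19.9
```

Emit:
apply_moves(
  rows=[
    {"dx": 0, "dy": 0, "dz": -0.4, "turn": 0, "jaw": -1},
    {"dx": 0, "dy": 0, "dz": -0.8, "turn": 0, "jaw": -1},
    {"dx": 0, "dy": 0, "dz": -0.9, "turn": 0, "jaw": -1},
    {"dx": 0, "dy": 0, "dz": -0.9, "turn": 0, "jaw": -1},
    {"dx": -0.12, "dy": -0.4, "dz": -0.3, "turn": 0, "jaw": -1},
    {"dx": -0.12, "dy": -0.8, "dz": -0.3, "turn": 0, "jaw": -1},
    {"dx": -0.12, "dy": -0.9, "dz": -0.3, "turn": 0, "jaw": -1},
    {"dx": -0.12, "dy": -0.9, "dz": -0.3, "turn": 0, "jaw": -1},
    {"dx": -0.12, "dy": -0.9, "dz": -0.3, "turn": 0, "jaw": -1},
    {"dx": -0.12, "dy": -0.9, "dz": -0.3, "turn": 0, "jaw": -1},
    {"dx": -0.12, "dy": -0.9, "dz": -0.2, "turn": 0, "jaw": -1},
    {"dx": -0.12, "dy": -0.9, "dz": 0, "turn": 0, "jaw": -1},
  ],
)

```text
time_s: 9.12
ee_pos: [0.4764, 0.1183, 0.3186]
orientation: [1.0, -0.0, 0.001, -0.0]
ft_force: [0.8, 0.1, -2.6]
grip_width: 0.0583
finger_force: 20.0
```

Emit:
apply_moves(
  rows=[
    {"dx": -0.1, "dy": -0.9, "dz": 0, "turn": 0, "jaw": -1},
    {"dx": 0, "dy": -0.3, "dz": 0, "turn": 0, "jaw": -1},
    {"dx": 0, "dy": 0, "dz": 0, "turn": 0, "jaw": -1},
    {"dx": 0, "dy": 0, "dz": 0, "turn": 0, "jaw": -1},
  ],
)

```text
time_s: 9.62
ee_pos: [0.4707, 0.1875, 0.3174]
orientation: [1.0, -0.001, -0.0, 0.001]
ft_force: [0.2, 0.3, -3.0]
grip_width: 0.0584
finger_force: 20.0
```

```bash
python3 look.py w4 red_disc black_disc vase bowl; python3 look.py w4 red_disc black_disc
```

```text
[0.4707 0.1875 0.3174] [ 1.     -0.0005 -0.0004  0.0006] [ 0.3306 -0.098   1.8505 -0.001   1.3903  1.9026] [-0.014 -0.004 -0.003  0.004 -0.002  0.003]
red_disc 0.82 [0.5767 0.0748] [-0.2 -1.   0.2  1.1] [301.5  55.5 355.5 109.5]
black_disc 0.65 [0.5659 0.1883] [-7.1 -2.7  7.3 14.1] [233.5  64.5 272.5 103.5]
black_disc 0.64 [0.5682 0.3048] [-0.6 -0.8  0.6  0.9] [149.5  61.5 202.5 115.5]
vase 0.86 [0.5724 0.1891] [ 0.   0.1 -0.  -0.1] [233.5  64.5 271.5 104.5]
vase 0.46 [0.5794 0.0834] [  6.5   3.2  -9.7 -11.9] [301.5  56.5 355.5 111.5]
bowl 0.66 [0.3765 0.191 ] [ 40.5   4.1 -44.4 -80.1] [192.5 186.5 314.5 310.5]
[0.471  0.1877 0.3179] [ 1.     -0.001   0.      0.0001] [ 0.3303 -0.0985  1.85   -0.0002  1.3901  1.9031] [ 0.005  0.001 -0.002  0.001 -0.001  0.003]
red_disc 0.61 [0.5765 0.0743] [ 0.4 -0.5 -0.4  0.5] [301.5  55.5 356.5 110.5]
black_disc 0.83 [0.5682 0.3048] [-0.  -0.3  0.   0.3] [149.5  61.5 203.5 116.5]
```

View pics/w4.png

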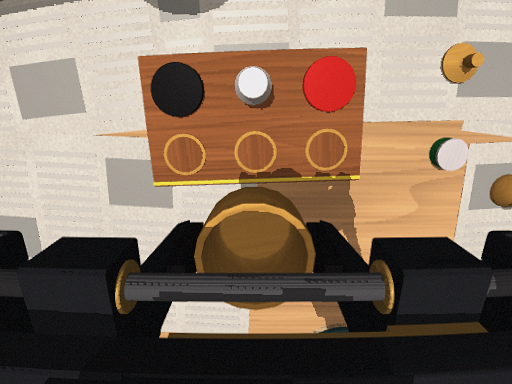

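The picture shows the black disc at (177,90), the vase at (253,86), the red disc at (329,83), the rings at (184,154), (255,151) and (327,150), and the bowl held level. The layout matches the board description. I'm placing the bowl next.

Emit:
apply_moves(
  rows=[
    {"dx": 0.44, "dy": 0.47, "dz": 0, "turn": 0, "jaw": -1},
    {"dx": 0.44, "dy": 0.47, "dz": 0, "turn": 0, "jaw": -1},
    {"dx": 0.44, "dy": 0.47, "dz": 0.3, "turn": 0, "jaw": -1},
    {"dx": 0.44, "dy": 0.47, "dz": 0.6, "turn": 0, "jaw": -1},
    {"dx": 0, "dy": 0, "dz": 0.8, "turn": 0, "jaw": -1},
    {"dx": 0, "dy": 0, "dz": 0.9, "turn": 0, "jaw": -1},
    {"dx": 0, "dy": 0, "dz": 0.7, "turn": 0, "jaw": -1},
    {"dx": 0, "dy": 0, "dz": 0.5, "turn": 0, "jaw": -1},
    {"dx": 0, "dy": 0, "dz": 0.35, "turn": 0, "jaw": -1},
    {"dx": 0, "dy": 0, "dz": 0.2, "turn": 0, "jaw": -1},
    {"dx": 0, "dy": 0, "dz": 0, "turn": 0, "jaw": -1},
    {"dx": 0, "dy": 0, "dz": 0, "turn": 0, "jaw": -1},
  ],
)

```text
time_s: 11.52
ee_pos: [0.5773, 0.076, 0.0581]
orientation: [1.0, -0.0, 0.001, -0.0]
ft_force: [-0.5, -0.4, -2.2]
grip_width: 0.0586
finger_force: 20.0
```

Run:
```python
from h import *
o=dict(ee_pos=np.array([.4708,.1876,.3176]),orientation=np.array([1,0,0,0.]))
x=np.array([np.cos(.034),np.sin(.034)]);r=np.array([.5755,.0747]);b=np.array([.568,.3048])
for p in(r-.1*x,b-.1*x,(r+b)/2-.1*x):print(p,proj("wrist",o,[[*p,.0165]]))
for i in range(3):print(get_obs()["ee_pos"])
```

```text
[0.4756 0.0713] [[325.7778 149.8143]]
[0.4681 0.3014] [[183.8412 154.3194]]
[0.4718 0.1864] [[254.6702 151.9465]]
[0.5773 0.076  0.0581]
[0.5773 0.076  0.0581]
[0.5773 0.076  0.0581]
```

Emit:
apply_moves(
  rows=[
    {"dx": -0.02, "dy": 0.02, "dz": 0.12, "turn": 0, "jaw": -1},
    {"dx": 0, "dy": 0, "dz": 0.05, "turn": 0, "jaw": -1},
    {"dx": 0, "dy": 0, "dz": 0.03, "turn": 0, "jaw": -1},
    {"dx": 0, "dy": 0, "dz": 0, "turn": 0, "jaw": -1},
    {"dx": 0, "dy": 0, "dz": 0, "turn": 0, "jaw": -1},
  ],
)

```text
time_s: 12.15
ee_pos: [0.5749, 0.0747, 0.0453]
orientation: [1.0, -0.0, -0.0, 0.0]
ft_force: [-3.3, -1.2, 3.2]
grip_width: 0.058
finger_force: 19.9
```

Emit:
apply_moves(
  rows=[
    {"dx": 0, "dy": 0, "dz": 0, "turn": 0, "jaw": 1},
    {"dx": 0, "dy": 0, "dz": 0, "turn": 0, "jaw": 1},
    {"dx": 0, "dy": 0, "dz": 0, "turn": 0, "jaw": 1},
    {"dx": 0, "dy": 0, "dz": -0.5, "turn": 0, "jaw": 1},
    {"dx": 0, "dy": 0, "dz": -0.9, "turn": 0, "jaw": 1},
    {"dx": 0, "dy": 0, "dz": -0.9, "turn": 0, "jaw": 1},
    {"dx": 0.16, "dy": 0.875, "dz": 0, "turn": 0, "jaw": 1},
    {"dx": 0.16, "dy": 0.875, "dz": 0, "turn": 0, "jaw": 1},
    {"dx": 0.16, "dy": 0.875, "dz": 0, "turn": 0, "jaw": 1},
    {"dx": 0.16, "dy": 0.875, "dz": 0, "turn": 0, "jaw": 1},
    {"dx": 0, "dy": 0, "dz": 0, "turn": 0, "jaw": 1},
    {"dx": 0, "dy": 0, "dz": 0, "turn": 0, "jaw": 1},
  ],
)

```text
time_s: 13.65
ee_pos: [0.6132, -0.135, 0.1826]
orientation: [1.0, -0.001, -0.0, -0.0]
ft_force: [0.5, 0.1, -0.5]
grip_width: 0.0886
finger_force: 0.0
```

```bash
python3 look.py w5 lid; python3 look.py w5 lid
python3 - <<'E'
from h import *
o=get_obs();capture("wrist")
for k in mask("wrist","bowl",.3)[:2]:
  b=("wrist",o,mb(k));print(k["conf"],mb(k),*fit("bowl",[b],[.57,.07],.026))
capture("scene")
for k in mask("scene","bowl",.3)[:3]:
  b=("scene",o,mb(k));print(k["conf"],mb(k),*fit("bowl",[b],[.57,.07],.026))
E
```

```text
[ 0.6132 -0.135   0.1826] [ 1.     -0.0005 -0.0002 -0.0004] [-0.2567  0.2162  1.7686  0.0007  1.1575  1.3148] [ 0.026 -0.008  0.012 -0.002  0.003 -0.002]
lid 0.82 [ 0.6128 -0.1369] [ 0.6  0.8 -0.6 -1. ] [229.5 143.5 281.5 195.5]
[ 0.6132 -0.134   0.1827] [ 1.      0.0005 -0.0003 -0.0003] [-0.255   0.2156  1.7691  0.0005  1.1575  1.3147] [ 0.01  -0.003  0.001 -0.005 -0.002 -0.002]
lid 0.94 [ 0.6126 -0.1364] [ 0.1 -0.1 -0.1  0.1] [230.5 144.5 281.5 194.5]
lid 0.57 [ 0.4028 -0.2686] [-0.4 -4.3  0.4  5.2] [327.5 300.5 369.5 332.5]
0.98 [ 24.5 185.5  97.5 236.5] [0.5782 0.0739] [-0.1401 -3.9603  0.1218  6.3597]
0.77 [295.5 187.5 324.5 219.5] [0.5749 0.0751] [-0.2672 -0.3171  0.2589  0.2763]
```

Emit:
apply_moves(
  rows=[
    {"dx": -0.01, "dy": 0.03, "dz": 0.8, "turn": 0, "jaw": 1},
    {"dx": 0, "dy": 0, "dz": 0.8, "turn": 0, "jaw": 1},
    {"dx": 0, "dy": 0, "dz": 0.7, "turn": 0, "jaw": 1},
    {"dx": 0, "dy": 0, "dz": 0.36, "turn": 0, "jaw": 1},
    {"dx": 0, "dy": 0, "dz": 0, "turn": 0, "jaw": 0},
    {"dx": 0, "dy": 0, "dz": 0, "turn": 0, "jaw": -0.3},
    {"dx": 0, "dy": 0, "dz": 0, "turn": 0, "jaw": -1},
    {"dx": 0, "dy": 0, "dz": 0, "turn": 0, "jaw": -1},
    {"dx": 0, "dy": 0, "dz": 0, "turn": 0, "jaw": -1},
    {"dx": 0, "dy": 0, "dz": 0, "turn": 0, "jaw": -1},
  ],
  squeeze=20,
)

```text
time_s: 15.3
ee_pos: [0.6129, -0.1371, 0.0236]
orientation: [1.0, -0.0, 0.0, 0.0]
ft_force: [0.6, 0.6, 0.4]
grip_width: 0.0302
finger_force: 0.0
```

Emit:
apply_moves(
  rows=[
    {"dx": 0, "dy": 0, "dz": 0, "turn": 0, "jaw": -1},
    {"dx": 0, "dy": 0, "dz": 0, "turn": 0, "jaw": -1},
    {"dx": 0, "dy": 0, "dz": 0, "turn": 0, "jaw": -1},
  ],
)

```text
time_s: 15.68
ee_pos: [0.6128, -0.137, 0.0233]
orientation: [1.0, -0.0, -0.0, -0.0]
ft_force: [0.9, 0.9, 0.2]
grip_width: 0.019
finger_force: 19.9
```

Emit:
apply_moves(
  rows=[
    {"dx": 0, "dy": 0, "dz": -0.4, "turn": 0, "jaw": -1},
    {"dx": 0, "dy": 0, "dz": -0.9, "turn": 0, "jaw": -1},
    {"dx": 0, "dy": 0, "dz": -0.9, "turn": 0, "jaw": -1},
    {"dx": 0, "dy": -0.3, "dz": -0.3, "turn": 0, "jaw": -1},
    {"dx": -0.158, "dy": -0.6, "dz": 0, "turn": 0, "jaw": -1},
    {"dx": -0.158, "dy": -0.8, "dz": 0, "turn": 0, "jaw": -1},
    {"dx": -0.158, "dy": -0.8, "dz": 0, "turn": 0, "jaw": -1},
    {"dx": -0.158, "dy": -0.7, "dz": 0, "turn": 0, "jaw": -1},
    {"dx": 0, "dy": -0.33, "dz": 0, "turn": 0, "jaw": -1},
    {"dx": 0, "dy": 0, "dz": 0, "turn": 0, "jaw": -1},
    {"dx": 0, "dy": 0, "dz": 0, "turn": 0, "jaw": -1},
  ],
)

```text
time_s: 17.05
ee_pos: [0.575, 0.0739, 0.1728]
orientation: [1.0, -0.0, -0.0, 0.0]
ft_force: [-0.4, -0.2, -1.1]
grip_width: 0.0191
finger_force: 20.0
```

```bash
python3 look.py w6
python3 - <<'E'
from h import *
capture("side");capture("scene");o=get_obs();print(o["ee_pos"])
for k in mask("scene","lid",.3)[:1]:print(mb(k),*fit("lid",[("scene",o,mb(k))],[.57,.07],o["ee_pos"][2]-.0235))
im=cv2.imread("pics/w6.png");s=capture("side")[:,:,::-1];c=capture("scene")[:,:,::-1]
a=cv2.resize(im[100:340,130:380],(400,384));b=cv2.resize(c[150:246,260:360],(400,384))
cv2.imwrite("pics/w6c.png",np.hstack([a,b]))
E
```

```text
[0.575  0.0739 0.1728] [ 1.     -0.0002 -0.0003  0.0004] [ 0.0853  0.1362  1.8816 -0.0007  1.1245  1.6568] [-0.016 -0.003 -0.004  0.002  0.     0.002]
[0.5752 0.0735 0.1731]
[300.5 152.5 331.5 181.5] [0.5713 0.0745] [-0.2199  0.5157  0.2171 -0.5024]
```

View pics/w6c.png

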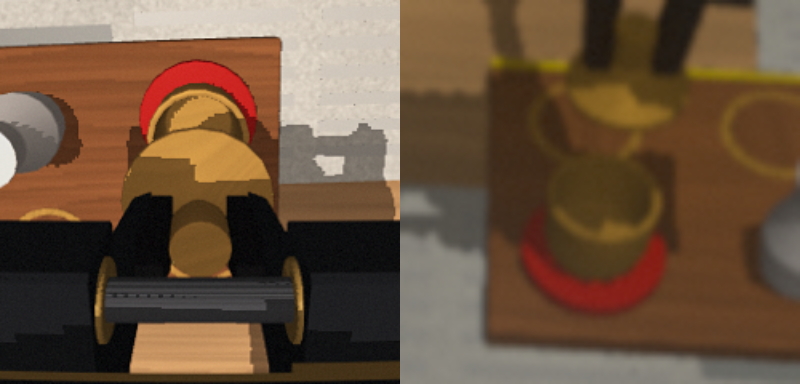

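The lid hangs level over the bowl, and the bowl stands centred on the red disc. I'm lowering the lid.

Emit:
apply_moves(
  rows=[
    {"dx": 0, "dy": -0.02, "dz": 0.5, "turn": 0, "jaw": -1},
    {"dx": 0, "dy": 0, "dz": 0.4, "turn": 0, "jaw": -1},
    {"dx": 0, "dy": 0, "dz": 0.25, "turn": 0, "jaw": -1},
    {"dx": 0, "dy": 0, "dz": 0.1, "turn": 0, "jaw": -1},
    {"dx": 0, "dy": 0, "dz": 0.06, "turn": 0, "jaw": -1},
    {"dx": 0, "dy": 0, "dz": 0.03, "turn": 0, "jaw": -1},
    {"dx": 0, "dy": 0, "dz": 0, "turn": 0, "jaw": -1},
    {"dx": 0, "dy": 0, "dz": 0, "turn": 0, "jaw": -1},
  ],
)

```text
time_s: 18.35
ee_pos: [0.5754, 0.076, 0.0935]
orientation: [1.0, -0.0, 0.0, -0.0]
ft_force: [-0.1, 0.9, -1.4]
grip_width: 0.0191
finger_force: 20.0
```

Emit:
apply_moves(
  rows=[
    {"dx": 0, "dy": 0.015, "dz": 0.04, "turn": 0, "jaw": -1},
    {"dx": 0, "dy": 0, "dz": 0.03, "turn": 0, "jaw": -1},
    {"dx": 0, "dy": 0, "dz": 0, "turn": 0, "jaw": -1},
    {"dx": 0, "dy": 0, "dz": 0, "turn": 0, "jaw": -1},
  ],
)

```text
time_s: 18.85
ee_pos: [0.5753, 0.0751, 0.0893]
orientation: [1.0, -0.0, 0.0, -0.0]
ft_force: [-0.4, 0.2, 3.6]
grip_width: 0.0193
finger_force: 19.9
```

Emit:
apply_moves(
  rows=[
    {"dx": 0, "dy": 0, "dz": 0, "turn": 0, "jaw": 0.2},
    {"dx": 0, "dy": 0, "dz": 0, "turn": 0, "jaw": 0.4},
    {"dx": 0, "dy": 0, "dz": 0, "turn": 0, "jaw": 0.6},
    {"dx": 0, "dy": 0, "dz": -0.5, "turn": 0, "jaw": 1},
    {"dx": 0, "dy": 0, "dz": -0.9, "turn": 0, "jaw": 1},
    {"dx": 0, "dy": 0, "dz": -0.9, "turn": 0, "jaw": 1},
    {"dx": -0.36, "dy": 0.72, "dz": 0, "turn": 0, "jaw": 1},
    {"dx": -0.36, "dy": 0.72, "dz": 0, "turn": 0, "jaw": 1},
    {"dx": -0.36, "dy": 0.72, "dz": 0, "turn": 0, "jaw": 1},
    {"dx": -0.36, "dy": 0.72, "dz": 0, "turn": 0, "jaw": 1},
    {"dx": -0.36, "dy": 0.72, "dz": 0, "turn": 0, "jaw": 1},
    {"dx": -0.36, "dy": 0.72, "dz": 0, "turn": 0, "jaw": 1},
  ],
)

```text
time_s: 20.35
ee_pos: [0.4444, -0.1854, 0.2267]
orientation: [1.0, -0.0, 0.0, 0.0]
ft_force: [-0.6, -0.4, 0.5]
grip_width: 0.0883
finger_force: 0.0
```

Emit:
apply_moves(
  rows=[
    {"dx": -0.36, "dy": 0.72, "dz": 0, "turn": 0, "jaw": 1},
    {"dx": -0.36, "dy": 0.72, "dz": 0, "turn": 0, "jaw": 1},
    {"dx": 0, "dy": 0, "dz": 0, "turn": 0, "jaw": 1},
    {"dx": 0, "dy": 0, "dz": 0, "turn": 0, "jaw": 1},
  ],
)

```text
time_s: 20.85
ee_pos: [0.4021, -0.2702, 0.2265]
orientation: [1.0, -0.001, 0.0, -0.0]
ft_force: [0.1, 0.3, 0.2]
grip_width: 0.0879
finger_force: 0.0
```

```bash
python3 look.py w7 candlestick; python3 look.py w7 candlestick;  python3 - <<'E'
from h import *
c=capture("scene");o=get_obs()
for n,z in(("lid",.066),("bowl",.026)):
  for k in mask("scene",n,.3)[:2]:print(n,k["conf"],mb(k),*fit(n,[("scene",o,mb(k))],[.57,.07],z))
a=cv2.resize(cv2.imread("pics/w7.png"),(400,300));b=cv2.resize(c[160:235,270:370,::-1],(400,300))
cv2.imwrite("pics/w7c.png",np.hstack([a,b]))
E
```

```text
[ 0.4021 -0.2702  0.2265] [ 1.     -0.0006  0.     -0.0004] [-0.6436 -0.0934  2.0129  0.0007  1.2226  0.9282] [ 0.028 -0.001  0.003 -0.003 -0.    -0.002]
candlestick 0.8 [ 0.4022 -0.2682] [-0.4 -1.4  0.4  1.1] [230.5 140.5 274.5 199.5]
[ 0.4025 -0.2695  0.2266] [ 1.      0.0005 -0.     -0.0003] [-0.6417 -0.0934  2.0129  0.0005  1.2225  0.9279] [ 0.011  0.001 -0.001 -0.003 -0.001 -0.002]
candlestick 0.59 [ 0.4025 -0.2682] [-0.9 -0.3  0.9  0.3] [231.5 139.5 274.5 200.5]
candlestick 0.54 [ 0.5472 -0.3916] [-13.9  -1.2   1.5  25. ] [342.5  -0.5 412.5  47.5]
lid 0.85 [296.5 182.5 325.5 209.5] [0.5729 0.0759] [ 0.0965  0.8894 -0.0972 -0.8281]
bowl 0.48 [294.5 200.5 321.5 219.5] [0.5819 0.0707] [ -1.3437 -11.003    1.2805   2.7689]
```

View pics/w7c.png

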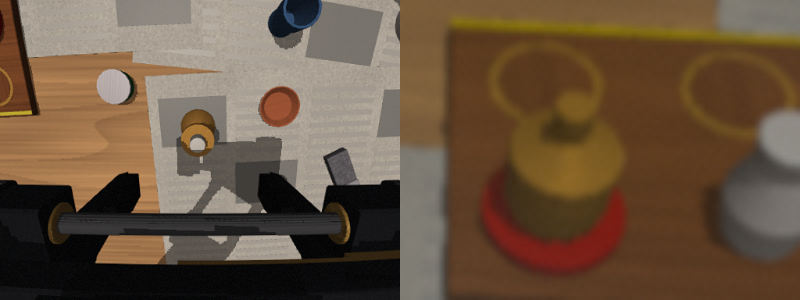

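The lid is seated on the bowl. The candlestick stands between the fingers, at (198,140) in the left half of the picture.

Emit:
apply_moves(
  rows=[
    {"dx": 0, "dy": -0.02, "dz": 0.7, "turn": 0, "jaw": 1},
    {"dx": 0, "dy": 0, "dz": 0.7, "turn": 0, "jaw": 1},
    {"dx": 0, "dy": 0, "dz": 0.7, "turn": 0, "jaw": 1},
    {"dx": 0, "dy": 0, "dz": 0.42, "turn": 0, "jaw": 1},
    {"dx": 0, "dy": 0, "dz": 0, "turn": 0, "jaw": 0.3},
    {"dx": 0, "dy": 0, "dz": 0, "turn": 0, "jaw": -1},
    {"dx": 0, "dy": 0, "dz": 0, "turn": 0, "jaw": -1},
    {"dx": 0, "dy": 0, "dz": 0, "turn": 0, "jaw": -1},
    {"dx": 0, "dy": 0, "dz": 0, "turn": 0, "jaw": -1},
    {"dx": 0, "dy": 0, "dz": 0, "turn": 0, "jaw": -1},
    {"dx": 0, "dy": 0, "dz": 0, "turn": 0, "jaw": -1},
  ],
  squeeze=30,
)

```text
time_s: 22.58
ee_pos: [0.4027, -0.2694, 0.0763]
orientation: [1.0, -0.0, 0.001, 0.0]
ft_force: [-0.5, 1.9, 5.9]
grip_width: 0.042
finger_force: 29.9
```

Emit:
apply_moves(
  rows=[
    {"dx": 0, "dy": 0, "dz": -0.3, "turn": 0, "jaw": -1},
    {"dx": 0, "dy": 0, "dz": -0.7, "turn": 0, "jaw": -1},
    {"dx": 0, "dy": 0, "dz": -0.9, "turn": 0, "jaw": -1},
    {"dx": 0, "dy": 0, "dz": -0.7, "turn": 0, "jaw": -1},
    {"dx": 0.1, "dy": -0.3, "dz": -0.3, "turn": 0, "jaw": -1},
    {"dx": 0.2, "dy": -0.6, "dz": 0, "turn": 0, "jaw": -1},
    {"dx": 0.23, "dy": -0.8, "dz": 0, "turn": 0, "jaw": -1},
    {"dx": 0.23, "dy": -0.8, "dz": 0, "turn": 0, "jaw": -1},
    {"dx": 0.23, "dy": -0.8, "dz": 0, "turn": 0, "jaw": -1},
    {"dx": 0.23, "dy": -0.8, "dz": 0, "turn": 0, "jaw": -1},
    {"dx": 0.23, "dy": -0.8, "dz": 0, "turn": 0, "jaw": -1},
    {"dx": 0.23, "dy": -0.8, "dz": 0, "turn": 0, "jaw": -1},
  ],
)

```text
time_s: 24.08
ee_pos: [0.5024, 0.074, 0.2482]
orientation: [1.0, -0.0, -0.001, 0.0]
ft_force: [0.3, -0.2, -3.4]
grip_width: 0.0423
finger_force: 30.0
```

Emit:
apply_moves(
  rows=[
    {"dx": 0.23, "dy": -0.8, "dz": 0, "turn": 0, "jaw": -1},
    {"dx": 0.23, "dy": -0.8, "dz": 0, "turn": 0, "jaw": -1},
    {"dx": 0.23, "dy": -0.8, "dz": 0, "turn": 0, "jaw": -1},
    {"dx": 0.23, "dy": -0.7, "dz": 0, "turn": 0, "jaw": -1},
    {"dx": 0.1, "dy": -0.4, "dz": 0, "turn": 0, "jaw": -1},
    {"dx": 0, "dy": 0, "dz": 0, "turn": 0, "jaw": -1},
    {"dx": 0, "dy": 0, "dz": 0, "turn": 0, "jaw": -1},
  ],
)

```text
time_s: 24.95
ee_pos: [0.5636, 0.2815, 0.2487]
orientation: [1.0, -0.0, -0.001, 0.001]
ft_force: [0.4, 0.0, -2.9]
grip_width: 0.0423
finger_force: 30.0
```

```bash
python3 look.py w8
python3 - <<'E'
from h import *
c=capture("scene");s=capture("side");o=get_obs();print(o["ee_pos"])
for n in("scene","side"):
  for k in mask(n,"candlestick",.3)[:1]:print(n,k["conf"],mb(k),*fit("candlestick",[(n,o,mb(k))],[.57,.3],o["ee_pos"][2]-.0763))
a=cv2.resize(c[120:260,330:460,::-1],(390,420));b=cv2.resize(s[140:280,110:240,::-1],(390,420))
cv2.imwrite("pics/w8c.png",np.hstack([a,b]))
E
```

```text
[0.5636 0.2815 0.2487] [ 1.     -0.0003 -0.0008  0.0008] [ 0.4241  0.1752  1.6925 -0.0009  1.276   1.9956] [-0.011 -0.011  0.003  0.002 -0.005  0.   ]
[0.564  0.2813 0.2495]
scene 0.92 [411.5 114.5 460.5 180.5] [0.5661 0.2814] [-1.2014 -0.4603  1.0297  0.2931]
side 0.6 [148.5 152.5 175.5 209.5] [0.5635 0.2789] [-1.1628 -0.4351  1.2475  0.2235]
```

View pics/w8c.png

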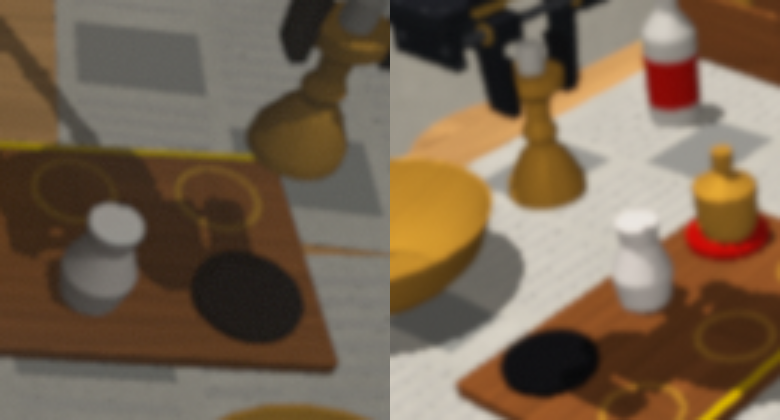

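The candlestick hangs upright in the grip, and the scene and side fits agree with the TCP. I'm shifting it 24 mm to be over the black disc and lowering it.

Emit:
apply_moves(
  rows=[
    {"dx": 0.03, "dy": -0.19, "dz": 0, "turn": 0, "jaw": -1},
    {"dx": 0.03, "dy": -0.2, "dz": 0, "turn": 0, "jaw": -1},
    {"dx": 0, "dy": 0, "dz": 0.5, "turn": 0, "jaw": -1},
    {"dx": 0, "dy": 0, "dz": 0.7, "turn": 0, "jaw": -1},
    {"dx": 0, "dy": 0, "dz": 0.5, "turn": 0, "jaw": -1},
    {"dx": 0, "dy": 0, "dz": 0.4, "turn": 0, "jaw": -1},
    {"dx": 0, "dy": 0, "dz": 0.15, "turn": 0, "jaw": -1},
    {"dx": 0, "dy": 0, "dz": 0.05, "turn": 0, "jaw": -1},
    {"dx": 0, "dy": 0, "dz": 0, "turn": 0, "jaw": -1},
    {"dx": 0, "dy": 0, "dz": 0, "turn": 0, "jaw": -1},
  ],
)

```text
time_s: 26.45
ee_pos: [0.5687, 0.3065, 0.113]
orientation: [1.0, -0.0, 0.001, -0.001]
ft_force: [-0.5, -0.1, -4.2]
grip_width: 0.0422
finger_force: 30.0
```

Emit:
apply_moves(
  rows=[
    {"dx": -0.005, "dy": 0.025, "dz": 0.1, "turn": 0, "jaw": -1},
    {"dx": 0, "dy": 0, "dz": 0.04, "turn": 0, "jaw": -1},
    {"dx": 0, "dy": 0, "dz": 0.03, "turn": 0, "jaw": -1},
    {"dx": 0, "dy": 0, "dz": 0, "turn": 0, "jaw": -1},
    {"dx": 0, "dy": 0, "dz": 0, "turn": 0, "jaw": -1},
  ],
)

```text
time_s: 27.08
ee_pos: [0.568, 0.3047, 0.1024]
orientation: [1.0, -0.0, 0.001, -0.0]
ft_force: [-2.0, -1.4, 5.1]
grip_width: 0.0423
finger_force: 29.8
```

Emit:
apply_moves(
  rows=[
    {"dx": 0, "dy": 0, "dz": 0, "turn": 0, "jaw": 0.4},
    {"dx": 0, "dy": 0, "dz": 0, "turn": 0, "jaw": 0.8},
    {"dx": 0, "dy": 0, "dz": 0, "turn": 0, "jaw": 1},
    {"dx": 0, "dy": 0, "dz": 0, "turn": 0, "jaw": 1},
    {"dx": 0, "dy": 0, "dz": -0.6, "turn": 0, "jaw": 1},
    {"dx": 0, "dy": 0, "dz": -0.9, "turn": 0, "jaw": 1},
    {"dx": 0, "dy": 0, "dz": -0.9, "turn": 0, "jaw": 1},
    {"dx": 0.11, "dy": 0.7, "dz": 0, "turn": 0, "jaw": 1},
    {"dx": 0.11, "dy": 0.9, "dz": 0, "turn": 0, "jaw": 1},
    {"dx": 0.11, "dy": 0.9, "dz": 0, "turn": 0, "jaw": 1},
    {"dx": 0.11, "dy": 0.9, "dz": 0, "turn": 0, "jaw": 1},
    {"dx": 0.11, "dy": 0.9, "dz": 0, "turn": 0, "jaw": 1},
  ],
)

```text
time_s: 28.58
ee_pos: [0.6005, 0.0449, 0.2454]
orientation: [1.0, -0.0, 0.0, -0.0]
ft_force: [1.0, -0.3, -0.4]
grip_width: 0.0879
finger_force: 0.0
```

Emit:
apply_moves(
  rows=[
    {"dx": 0.11, "dy": 0.9, "dz": 0, "turn": 0, "jaw": 1},
    {"dx": 0.11, "dy": 0.9, "dz": 0, "turn": 0, "jaw": 1},
    {"dx": 0.11, "dy": 0.9, "dz": 0, "turn": 0, "jaw": 1},
    {"dx": 0.11, "dy": 0.9, "dz": 0, "turn": 0, "jaw": 1},
    {"dx": 0.11, "dy": 0.9, "dz": 0, "turn": 0, "jaw": 1},
    {"dx": 0.11, "dy": 0.9, "dz": 0.3, "turn": 0, "jaw": 1},
    {"dx": 0, "dy": 0, "dz": 0.3, "turn": 0, "jaw": 1},
    {"dx": 0, "dy": 0, "dz": 0, "turn": 0, "jaw": 1},
    {"dx": 0, "dy": 0, "dz": 0, "turn": 0, "jaw": 1},
  ],
)

```text
time_s: 29.7
ee_pos: [0.6401, -0.2761, 0.2096]
orientation: [1.0, 0.001, -0.0, -0.0]
ft_force: [0.3, -0.1, -0.4]
grip_width: 0.0883
finger_force: 0.0
```

```bash
python3 look.py w9 censer cup
python3 - <<'E'
from h import *
o=get_obs();w=capture("wrist")
m=mask("wrist","censer",.3)[0]["pixels"];print(m.sum())
# IoU-style fit x,y,yaw with filled silhouette
def sil(p):
    im=np.zeros((384,512),np.uint8)
    base=pts("censer",p[0],p[1])
    for a,b in((0,48),(48,96),(96,144)):pass
    for i in (0,1):
        cv2.fillConvexPoly(im,cv2.convexHull(proj("wrist",o,base[48*i:48*i+96]).astype(np.float32)).round().astype(int),1)
    e=pts("censer",p[0],p[1],yaw=p[2])[144:]
    for j in range(2):
        q=e[[k for k in range(8) if (k//2)%2==j]]
        # ear from y=.028 to .041
        q2=q.copy();ctr=np.array([p[0],p[1],0]);d=R.from_euler("z",p[2]).apply([0,1,0])*(1 if j else -1)
        cv2.fillConvexPoly(im,cv2.convexHull(proj("wrist",o,np.vstack([q,q-d*.013])).astype(np.float32)).round().astype(int),1)
    return im.astype(bool)
from scipy.optimize import differential_evolution as de
c=lambda p:-(sil(p)&m).sum()/(sil(p)|m).sum()
r=de(c,[(.64,.68),(-.305,-.265),(-.75,.75)],seed=1,maxiter=40,popsize=10);print(r.x,r.fun)
v=w[:,:,::-1].copy();cs,_=cv2.findContours(sil(r.x).astype(np.uint8),0,2);cv2.drawContours(v,cs,-1,(0,255,0),1)
cs,_=cv2.findContours(m.astype(np.uint8),0,2);cv2.drawContours(v,cs,-1,(0,0,255),1)
sc=capture("scene")[:,:,::-1]
cv2.imwrite("pics/w9c.png",np.hstack([cv2.resize(v[40:280,130:380],(400,384)),cv2.resize(sc[140:260,290:440],(400,384))]))
for n,z in(("candlestick",.026),("vase",.016)):
  for k in mask("scene",n,.3)[:1]:print(n,k["conf"],mb(k),*fit(n,[("scene",o,mb(k))],[.57,.25],z))
E
```

```text
[ 0.6401 -0.2761  0.2096] [ 1.      0.0006 -0.     -0.0002] [-0.4431  0.323   1.5828  0.0004  1.236   1.1264] [ 0.005 -0.015 -0.013 -0.003 -0.003 -0.001]
censer 0.78 [ 0.659  -0.2829] [  9.9   0.2 -10.6  -0.2] [223.5 127.5 297.5 183.5]
cup 0.81 [ 0.5839 -0.3967] [ -0.3 -12.3   0.2   3.3] [326.5 201.5 384.5 244.5]
2530
[ 0.6589 -0.2824  0.3646] -0.9287550495776716
candlestick 0.59 [399.5 177.5 440.5 227.5] [0.5697 0.3051] [-0.7921 -1.1712  0.7128  1.0016]
vase 0.59 [350.5 186.5 376.5 224.5] [0.5692 0.1926] [ 0.3847  2.4346 -0.3902 -2.1679]
```

View pics/w9c.png

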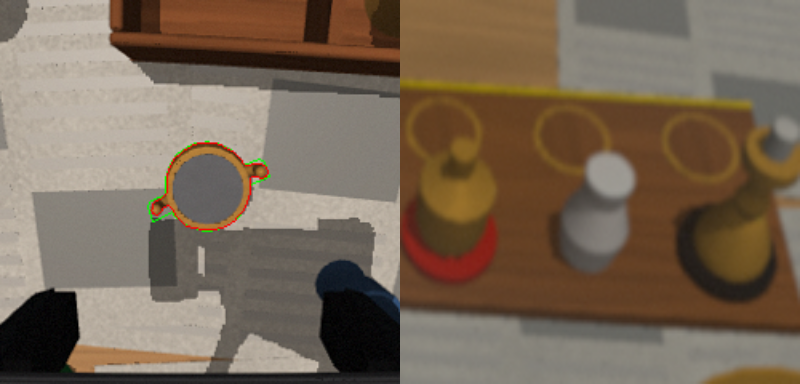

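The censer fit is good: yaw 0.365, outline at about (260,155), ears clear. The bowl with its lid and the candlestick stand properly on their discs. I'm checking how much room the crate behind the censer leaves the gripper body.

Run:
```python
from h import *
from scipy.optimize import fsolve
o=get_obs()
def back(cam,uv,z):return fsolve(lambda p:proj(cam,o,[[p[0],p[1],z]])[0]-uv,[.75,-.3])
for uv in((200,66),(255,72),(255,80),(330,79)):
  print(uv,[back("wrist",uv,z).round(3) for z in(0,.05,.1)])
# scene: near top edge of crate, right corner (155,262)->px
for uv in((153,264),(18,236)):print("scene",uv,[back("scene",uv,z).round(3) for z in(0,.05,.1)])
```

```text
(200, 66) [array([ 0.76 , -0.213]), array([ 0.753, -0.222]), array([ 0.746, -0.231])]
(255, 72) [array([ 0.753, -0.278]), array([ 0.747, -0.278]), array([ 0.741, -0.278])]
(255, 80) [array([ 0.744, -0.278]), array([ 0.739, -0.278]), array([ 0.735, -0.278])]
(330, 79) [array([ 0.745, -0.369]), array([ 0.741, -0.356]), array([ 0.736, -0.344])]
scene (153, 264) [array([ 0.723, -0.238]), array([ 0.749, -0.22 ]), array([ 0.774, -0.203])]
scene (18, 236) [array([ 0.689, -0.553]), array([ 0.717, -0.512]), array([ 0.745, -0.471])]
```

View pics/scene0.png

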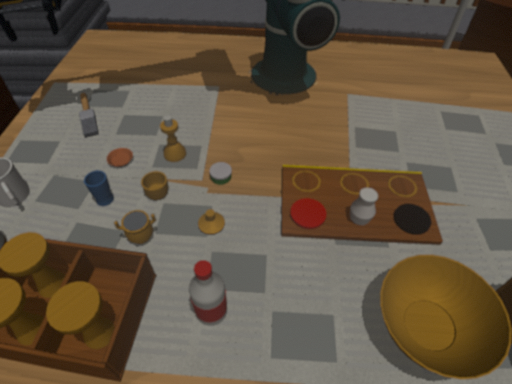

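The crate's wall face is at x≈0.75 and about 50 mm high, from the corner at (153,264) in the scene picture. The gripper body passes well above that, so I'm aligning over the censer and turning.

Emit:
apply_moves(
  rows=[
    {"dx": 0.315, "dy": 0.105, "dz": 0, "turn": 0, "jaw": 1},
    {"dx": 0, "dy": 0, "dz": 0, "turn": -1, "jaw": 1},
    {"dx": 0, "dy": 0, "dz": 0, "turn": -1, "jaw": 1},
    {"dx": 0, "dy": 0, "dz": 0, "turn": -1, "jaw": 1},
    {"dx": 0, "dy": 0, "dz": 0, "turn": -1, "jaw": 1},
    {"dx": 0, "dy": 0, "dz": 0, "turn": -1, "jaw": 1},
    {"dx": 0, "dy": 0, "dz": 0, "turn": -1, "jaw": 1},
    {"dx": 0, "dy": 0, "dz": 0, "turn": -1, "jaw": 1},
    {"dx": 0, "dy": 0, "dz": 0, "turn": -1, "jaw": 1},
    {"dx": 0, "dy": 0, "dz": 0, "turn": -1, "jaw": 1},
    {"dx": 0, "dy": 0, "dz": 0, "turn": -1, "jaw": 1},
    {"dx": 0, "dy": 0, "dz": 0, "turn": -1, "jaw": 1},
  ],
)

```text
time_s: 31.6
ee_pos: [0.6589, -0.2837, 0.2094]
orientation: [0.789, 0.615, 0.0, 0.0]
ft_force: [0.1, -0.7, 0.4]
grip_width: 0.0888
finger_force: 0.0
```

Emit:
apply_moves(
  rows=[
    {"dx": 0, "dy": 0, "dz": 0, "turn": -1, "jaw": 1},
    {"dx": 0, "dy": 0, "dz": 0, "turn": -1, "jaw": 1},
    {"dx": 0, "dy": 0, "dz": 0, "turn": -1, "jaw": 1},
    {"dx": 0, "dy": 0, "dz": 0, "turn": -1, "jaw": 1},
    {"dx": 0, "dy": 0, "dz": 0, "turn": -1, "jaw": 1},
    {"dx": 0, "dy": 0, "dz": 0, "turn": -0.1, "jaw": 1},
    {"dx": 0, "dy": 0, "dz": 0, "turn": 0, "jaw": 1},
    {"dx": 0, "dy": 0, "dz": 0, "turn": 0, "jaw": 1},
  ],
)

```text
time_s: 32.6
ee_pos: [0.6589, -0.2838, 0.2094]
orientation: [0.569, 0.822, 0.0, 0.0]
ft_force: [0.1, -0.2, -0.4]
grip_width: 0.0883
finger_force: 0.0
```

```bash
cat > tool.py <<'E'
from h import *
import sys
# target x y z [yaw] -> move in tool axes, in units
o=get_obs();M=R.from_quat(o["orientation"]).as_matrix();t=np.array([float(v) for v in sys.argv[1:4]])
print("ee",o["ee_pos"],"yaw",np.arctan2(M[1,0],M[0,0]),"units",(M.T@(t-o["ee_pos"]))/.06)
E
python3 look.py w10 censer; python3 tool.py .659 -.2824 .026
```

```text
[ 0.6589 -0.2838  0.2094] [0.5691 0.8223 0.     0.    ] [-0.4414  0.3604  1.5338  0.      1.2473 -0.8013] [-0.    -0.002 -0.    -0.001 -0.001 -0.005]
censer 0.58 [ 0.6593 -0.2809] [ -0.4   7.    0.4 -13.8] [229.5 134.5 281.5 210.5]
ee [ 0.6589 -0.2838  0.2093] yaw 1.9310924726297447 units [0.0212 0.0096 3.0557]
```

Emit:
apply_moves(
  rows=[
    {"dx": 0.03, "dy": 0.01, "dz": 0.8, "turn": 0, "jaw": 1},
    {"dx": 0, "dy": 0, "dz": 0.9, "turn": 0, "jaw": 1},
    {"dx": 0, "dy": 0, "dz": 0.8, "turn": 0, "jaw": 1},
    {"dx": 0, "dy": 0, "dz": 0.35, "turn": 0, "jaw": 1},
    {"dx": 0, "dy": 0, "dz": 0.2, "turn": 0, "jaw": 1},
    {"dx": 0, "dy": 0, "dz": 0, "turn": 0, "jaw": 1},
    {"dx": 0, "dy": 0, "dz": 0, "turn": 0, "jaw": -1},
    {"dx": 0, "dy": 0, "dz": 0, "turn": 0, "jaw": -1},
    {"dx": 0, "dy": 0, "dz": 0, "turn": 0, "jaw": -1},
    {"dx": 0, "dy": 0, "dz": 0, "turn": 0, "jaw": -1},
    {"dx": 0, "dy": 0, "dz": 0, "turn": 0, "jaw": -1},
  ],
  squeeze=25,
)

```text
time_s: 34.08
ee_pos: [0.6592, -0.282, 0.027]
orientation: [0.569, 0.823, 0.0, 0.0]
ft_force: [-1.3, 0.4, 3.2]
grip_width: 0.0589
finger_force: 25.0
```

Emit:
apply_moves(
  rows=[
    {"dx": 0, "dy": 0, "dz": -0.4, "turn": 0, "jaw": -1},
    {"dx": 0, "dy": 0, "dz": -0.8, "turn": 0, "jaw": -1},
    {"dx": 0, "dy": 0, "dz": -0.9, "turn": 0, "jaw": -1},
    {"dx": 0, "dy": 0, "dz": -0.8, "turn": 0, "jaw": -1},
    {"dx": 0, "dy": 0, "dz": -0.4, "turn": 0.8, "jaw": -1},
    {"dx": 0, "dy": 0, "dz": 0, "turn": 1, "jaw": -1},
    {"dx": 0, "dy": 0, "dz": 0, "turn": 1, "jaw": -1},
    {"dx": 0, "dy": 0, "dz": 0, "turn": 1, "jaw": -1},
    {"dx": 0, "dy": 0, "dz": 0, "turn": 1, "jaw": -1},
    {"dx": 0, "dy": 0, "dz": 0, "turn": 1, "jaw": -1},
    {"dx": 0, "dy": 0, "dz": 0, "turn": 1, "jaw": -1},
    {"dx": 0, "dy": 0, "dz": 0, "turn": 1, "jaw": -1},
  ],
)

```text
time_s: 35.58
ee_pos: [0.6582, -0.2816, 0.2246]
orientation: [0.88, 0.476, -0.0, -0.0]
ft_force: [0.1, -0.2, -3.8]
grip_width: 0.0582
finger_force: 25.0
```

Emit:
apply_moves(
  rows=[
    {"dx": 0, "dy": 0, "dz": 0, "turn": 1, "jaw": -1},
    {"dx": 0, "dy": 0, "dz": 0, "turn": 1, "jaw": -1},
    {"dx": 0, "dy": 0, "dz": 0, "turn": 1, "jaw": -1},
    {"dx": 0, "dy": 0, "dz": 0, "turn": 1, "jaw": -1},
    {"dx": 0, "dy": 0, "dz": 0, "turn": 1, "jaw": -1},
    {"dx": 0, "dy": 0, "dz": 0, "turn": 1, "jaw": -1},
    {"dx": 0, "dy": 0, "dz": 0, "turn": 1, "jaw": -1},
    {"dx": 0, "dy": 0, "dz": 0, "turn": 1, "jaw": -1},
    {"dx": 0, "dy": 0, "dz": 0, "turn": 0, "jaw": -1},
    {"dx": 0, "dy": 0, "dz": 0, "turn": 0, "jaw": -1},
  ],
)

```text
time_s: 36.83
ee_pos: [0.6586, -0.2818, 0.2245]
orientation: [1.0, 0.019, -0.0, -0.0]
ft_force: [0.3, 0.4, -4.2]
grip_width: 0.0585
finger_force: 25.0
```

```bash
python3 tool.py .4756 .0713 .24
```

```text
ee [ 0.6586 -0.2818  0.2245] yaw 0.037748569627871056 units [-2.8254 -5.9955 -0.2568]
```

Emit:
apply_moves(
  rows=[
    {"dx": -0.2, "dy": -0.4, "dz": 0, "turn": 0, "jaw": -1},
    {"dx": -0.38, "dy": -0.8, "dz": 0, "turn": 0, "jaw": -1},
    {"dx": -0.38, "dy": -0.8, "dz": 0, "turn": 0, "jaw": -1},
    {"dx": -0.38, "dy": -0.8, "dz": 0, "turn": 0, "jaw": -1},
    {"dx": -0.38, "dy": -0.8, "dz": 0, "turn": 0, "jaw": -1},
    {"dx": -0.38, "dy": -0.8, "dz": 0, "turn": 0, "jaw": -1},
    {"dx": -0.38, "dy": -0.8, "dz": 0, "turn": 0, "jaw": -1},
    {"dx": -0.34, "dy": -0.7, "dz": 0, "turn": 0, "jaw": -1},
    {"dx": 0, "dy": -0.1, "dz": 0.5, "turn": 0, "jaw": -1},
    {"dx": 0, "dy": 0, "dz": 0.5, "turn": 0, "jaw": -1},
    {"dx": 0, "dy": 0, "dz": 0, "turn": 0, "jaw": -1},
    {"dx": 0, "dy": 0, "dz": 0, "turn": 0, "jaw": -1},
  ],
)

```text
time_s: 38.33
ee_pos: [0.4775, 0.0718, 0.1655]
orientation: [1.0, 0.018, 0.001, -0.0]
ft_force: [0.9, 0.1, -3.2]
grip_width: 0.0585
finger_force: 25.0
```

```bash
python3 tool.py .4756 .0713 .0435;python3 - <<'E'
from h import *
o=get_obs();capture("wrist")
for n,x0,z in(("red_disc",[.57,.07],None),("lid",[.57,.07],.066)):
  for k in mask("wrist",n,.3)[:1]:print(n,k["conf"],mb(k),*fit(n,[("wrist",o,mb(k))],x0,z))
c=capture("scene")
for k in mask("scene","censer",.3)[:1]:print(mb(k),*fit("censer",[("scene",o,mb(k))],[.47,.07],o["ee_pos"][2]-.027))
E
```

```text
ee [0.4775 0.0718 0.1655] yaw 0.03616600595748159 units [-0.0355  0.0072  2.0329]
red_disc 0.86 [213.5  57.5 295.5 120.5] [0.5578 0.074 ] [ 0.3799 -2.9352 -0.3786 18.4277]
lid 0.77 [216.5  33.5 290.5 111.5] [0.5753 0.0755] [-0.4993 -0.5178  0.4984  0.6248]
[300.5 111.5 331.5 148.5] [0.4729 0.0728] [ 0.2512 -0.5231 -0.2428  0.4941]
```

Emit:
apply_moves(
  rows=[
    {"dx": -0.03, "dy": 0.005, "dz": 0.6, "turn": 0, "jaw": -1},
    {"dx": 0, "dy": 0, "dz": 0.6, "turn": 0, "jaw": -1},
    {"dx": 0, "dy": 0, "dz": 0.4, "turn": 0, "jaw": -1},
    {"dx": 0, "dy": 0, "dz": 0.2, "turn": 0, "jaw": -1},
    {"dx": 0, "dy": 0, "dz": 0, "turn": 0, "jaw": -1},
    {"dx": 0, "dy": 0, "dz": 0, "turn": 0, "jaw": -1},
  ],
)

```text
time_s: 39.33
ee_pos: [0.4763, 0.0716, 0.0575]
orientation: [1.0, 0.018, 0.001, -0.0]
ft_force: [0.6, -0.6, -2.7]
grip_width: 0.0584
finger_force: 25.0
```

```bash
python3 tool.py .4756 .0713 .043
```

```text
ee [0.4763 0.0716 0.0575] yaw 0.03571351473207207 units [-0.0125  0.004   0.2423]
```

Emit:
apply_moves(
  rows=[
    {"dx": -0.01, "dy": 0.005, "dz": 0.13, "turn": 0, "jaw": -1},
    {"dx": 0, "dy": 0, "dz": 0.06, "turn": 0, "jaw": -1},
    {"dx": 0, "dy": 0, "dz": 0.04, "turn": 0, "jaw": -1},
    {"dx": 0, "dy": 0, "dz": 0, "turn": 0, "jaw": -1},
    {"dx": 0, "dy": 0, "dz": 0, "turn": 0, "jaw": -1},
  ],
)

```text
time_s: 39.95
ee_pos: [0.4744, 0.0712, 0.0429]
orientation: [1.0, 0.018, -0.0, 0.0]
ft_force: [-2.7, 0.0, 5.3]
grip_width: 0.0583
finger_force: 25.0
```

Emit:
apply_moves(
  rows=[
    {"dx": 0, "dy": 0, "dz": 0, "turn": 0, "jaw": 0.7},
    {"dx": 0, "dy": 0, "dz": 0, "turn": 0, "jaw": 1},
    {"dx": 0, "dy": 0, "dz": 0, "turn": 0, "jaw": 1},
    {"dx": 0, "dy": 0, "dz": 0, "turn": 0, "jaw": 1},
    {"dx": 0, "dy": 0, "dz": -0.5, "turn": 0, "jaw": 1},
    {"dx": 0, "dy": 0, "dz": -0.9, "turn": 0, "jaw": 1},
    {"dx": 0, "dy": 0, "dz": -0.9, "turn": 0, "jaw": 1},
    {"dx": 0, "dy": 0, "dz": -0.7, "turn": 0, "jaw": 1},
    {"dx": 0.14, "dy": 0.87, "dz": 0, "turn": 0, "jaw": 1},
    {"dx": 0.14, "dy": 0.87, "dz": 0, "turn": 0, "jaw": 1},
    {"dx": 0.14, "dy": 0.87, "dz": 0, "turn": 0, "jaw": 1},
    {"dx": 0.14, "dy": 0.87, "dz": 0, "turn": 0, "jaw": 1},
  ],
)

```text
time_s: 41.45
ee_pos: [0.5157, -0.1379, 0.2226]
orientation: [1.0, 0.018, 0.0, 0.0]
ft_force: [-0.1, 0.7, -0.8]
grip_width: 0.0882
finger_force: 0.0
```

Emit:
apply_moves(
  rows=[
    {"dx": 0.14, "dy": 0.87, "dz": 0, "turn": 0, "jaw": 1},
    {"dx": 0.14, "dy": 0.87, "dz": 0, "turn": 0, "jaw": 1},
    {"dx": 0.14, "dy": 0.87, "dz": 0, "turn": 0, "jaw": 1},
    {"dx": 0.14, "dy": 0.87, "dz": 0, "turn": 0, "jaw": 1},
    {"dx": 0.14, "dy": 0.87, "dz": 0, "turn": 0, "jaw": 1},
    {"dx": 0, "dy": 0, "dz": 0, "turn": 0, "jaw": 1},
    {"dx": 0, "dy": 0, "dz": 0, "turn": 0, "jaw": 1},
  ],
)

```text
time_s: 42.32
ee_pos: [0.5665, -0.3952, 0.2218]
orientation: [1.0, 0.018, -0.0, -0.001]
ft_force: [-0.1, -0.4, -0.3]
grip_width: 0.0882
finger_force: 0.0
```

```bash
python3 look.py w11 cup saucer;python3 look.py w11 cup; python3 tool.py .5677 -.398 .043
python3 - <<'E'
from h import *
o=get_obs();c=capture("scene")
for k in mask("scene","censer",.3)[:1]:print(k["conf"],mb(k),*fit("censer",[("scene",o,mb(k))],[.47,.07],.016))
a=cv2.resize(cv2.imread("pics/w11.png"),(400,300));b=cv2.resize(c[150:240,290:410,::-1],(400,300))
cv2.imwrite("pics/w11c.png",np.hstack([a,b]))
E
```

```text
[ 0.5665 -0.3952  0.2218] [ 0.9998  0.0176 -0.0005 -0.0007] [-0.6454  0.3042  1.5844  0.0005  1.2546  0.89  ] [ 0.021 -0.021  0.017 -0.001 -0.002 -0.002]
cup 0.96 [ 0.567  -0.3979] [-0.1  0.7  0.1 -0.6] [233.5 144.5 279.5 197.5]
saucer 0.65 [ 0.4381 -0.404 ] [-0.3 -0.6  0.3  0.7] [233.5 231.5 280.5 272.5]
[ 0.5668 -0.3942  0.2226] [ 0.9998  0.0185 -0.0001 -0.0002] [-0.6438  0.3024  1.5852  0.0003  1.2544  0.8898] [ 0.004 -0.006 -0.001 -0.001 -0.001 -0.002]
cup 0.75 [ 0.5668 -0.3987] [-0.5 -0.8  0.5  0.7] [235.5 146.5 280.5 196.5]
ee [ 0.567  -0.3943  0.2229] yaw 0.037278189143746684 units [0.0088 0.0617 2.9985]
0.56 [294.5 149.5 320.5 185.5] [0.4645 0.0706] [-0.3789  1.4137  0.3678 -1.2985]
```

View pics/w11c.png

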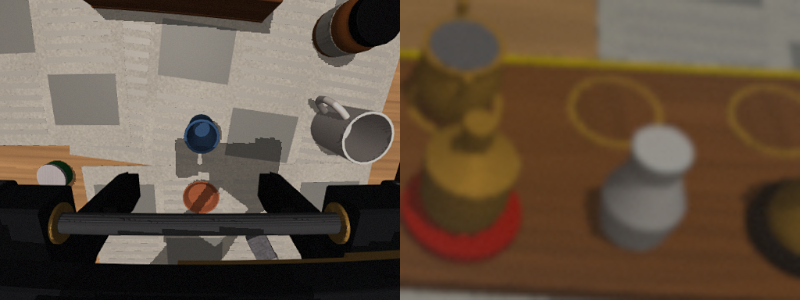

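The censer stands on its ring in front of the bowl. The cup is at (203,132) in the left half of the picture, and the mug to its right is far enough away. I'm descending onto the cup.

Emit:
apply_moves(
  rows=[
    {"dx": 0.005, "dy": 0.062, "dz": 0.8, "turn": 0, "jaw": 1},
    {"dx": 0, "dy": 0, "dz": 0.9, "turn": 0, "jaw": 1},
    {"dx": 0, "dy": 0, "dz": 0.8, "turn": 0, "jaw": 1},
    {"dx": 0, "dy": 0, "dz": 0.4, "turn": 0, "jaw": 1},
    {"dx": 0, "dy": 0, "dz": 0.1, "turn": 0, "jaw": 1},
    {"dx": 0, "dy": 0, "dz": 0, "turn": 0, "jaw": 0.4},
    {"dx": 0, "dy": 0, "dz": 0, "turn": 0, "jaw": -1},
    {"dx": 0, "dy": 0, "dz": 0, "turn": 0, "jaw": -1},
    {"dx": 0, "dy": 0, "dz": 0, "turn": 0, "jaw": -1},
    {"dx": 0, "dy": 0, "dz": 0, "turn": 0, "jaw": -1},
    {"dx": 0, "dy": 0, "dz": 0, "turn": 0, "jaw": -1},
  ],
  squeeze=18,
)

```text
time_s: 44.05
ee_pos: [0.5677, -0.3994, 0.0433]
orientation: [1.0, 0.018, 0.0, 0.0]
ft_force: [-0.8, 1.5, 4.7]
grip_width: 0.0466
finger_force: 17.8
```

Emit:
apply_moves(
  rows=[
    {"dx": 0, "dy": 0, "dz": -0.4, "turn": 0, "jaw": -1},
    {"dx": 0, "dy": 0, "dz": -0.8, "turn": 0, "jaw": -1},
    {"dx": 0, "dy": 0, "dz": -0.9, "turn": 0, "jaw": -1},
    {"dx": 0, "dy": 0, "dz": -0.9, "turn": 0, "jaw": -1},
    {"dx": -0.05, "dy": -0.4, "dz": -0.5, "turn": 0, "jaw": -1},
    {"dx": -0.09, "dy": -0.7, "dz": 0, "turn": 0, "jaw": -1},
    {"dx": -0.09, "dy": -0.85, "dz": 0, "turn": 0, "jaw": -1},
    {"dx": -0.09, "dy": -0.85, "dz": 0, "turn": 0, "jaw": -1},
    {"dx": -0.09, "dy": -0.85, "dz": 0, "turn": 0, "jaw": -1},
    {"dx": -0.09, "dy": -0.85, "dz": 0, "turn": 0, "jaw": -1},
    {"dx": -0.09, "dy": -0.85, "dz": 0, "turn": 0, "jaw": -1},
    {"dx": -0.09, "dy": -0.85, "dz": 0, "turn": 0, "jaw": -1},
  ],
)

```text
time_s: 45.55
ee_pos: [0.5123, -0.0276, 0.2517]
orientation: [1.0, 0.018, -0.0, 0.0]
ft_force: [-0.0, -0.3, -1.2]
grip_width: 0.0462
finger_force: 18.0
```

Emit:
apply_moves(
  rows=[
    {"dx": -0.09, "dy": -0.85, "dz": 0, "turn": 0, "jaw": -1},
    {"dx": -0.09, "dy": -0.85, "dz": 0, "turn": 0, "jaw": -1},
    {"dx": -0.09, "dy": -0.85, "dz": 0, "turn": 0, "jaw": -1},
    {"dx": -0.09, "dy": -0.85, "dz": 0, "turn": 0, "jaw": -1},
    {"dx": -0.09, "dy": -0.85, "dz": 0, "turn": 0, "jaw": -1},
    {"dx": -0.09, "dy": -0.85, "dz": 0, "turn": 0, "jaw": -1},
    {"dx": 0, "dy": -0.4, "dz": 0, "turn": 0, "jaw": -1},
    {"dx": 0, "dy": 0, "dz": 0, "turn": 0, "jaw": -1},
    {"dx": 0, "dy": 0, "dz": 0, "turn": 0, "jaw": -1},
  ],
)

```text
time_s: 46.68
ee_pos: [0.4687, 0.2987, 0.2518]
orientation: [1.0, 0.018, -0.0, 0.001]
ft_force: [1.5, 0.4, -0.8]
grip_width: 0.0467
finger_force: 18.0
```

```bash
python3 tool.py .4681 .3014 .0595;python3 - <<'E'
from h import *
o=get_obs();capture("wrist")
for k in mask("wrist","candlestick",.3)[:1]:print(k["conf"],mb(k),*fit("candlestick",[("wrist",o,mb(k))],[.57,.3],.026))
for c in("scene","side"):
  capture(c)
  for k in mask(c,"cup",.3)[:1]:print(mb(k),*fit("cup",[(c,o,mb(k))],[.47,.3],o["ee_pos"][2]-.0433))
E
```

```text
ee [0.4687 0.2987 0.2518] yaw 0.03583653798516527 units [-0.0056 -0.049   3.2048]
0.58 [226.5  51.5 275.5 108.5] [0.5671 0.3051] [ 0.0677 -0.4031 -0.0916  0.6116]
[421.5  83.5 459.5 128.5] [0.4684 0.2999] [-1.2399 -1.0822  1.122   0.7539]
[174.5 167.5 195.5 209.5] [0.4667 0.2921] [-2.6479 -0.5653  3.1612  0.303 ]
```

Emit:
apply_moves(
  rows=[
    {"dx": -0.005, "dy": -0.045, "dz": 0.6, "turn": 0, "jaw": -1},
    {"dx": 0, "dy": 0, "dz": 0.8, "turn": 0, "jaw": -1},
    {"dx": 0, "dy": 0, "dz": 0.8, "turn": 0, "jaw": -1},
    {"dx": 0, "dy": 0, "dz": 0.5, "turn": 0, "jaw": -1},
    {"dx": 0, "dy": 0, "dz": 0.25, "turn": 0, "jaw": -1},
    {"dx": 0, "dy": 0, "dz": 0, "turn": 0, "jaw": -1},
    {"dx": 0, "dy": 0, "dz": 0, "turn": 0, "jaw": -1},
  ],
)

```text
time_s: 47.85
ee_pos: [0.4699, 0.3029, 0.0772]
orientation: [1.0, 0.018, 0.001, -0.001]
ft_force: [0.4, 0.0, -1.6]
grip_width: 0.0464
finger_force: 18.0
```

```bash
python3 tool.py .4681 .3014 .059
```

```text
ee [0.4699 0.3029 0.0772] yaw 0.03565875528990775 units [-0.0322  0.0251  0.3034]
```

Emit:
apply_moves(
  rows=[
    {"dx": -0.025, "dy": 0.022, "dz": 0.16, "turn": 0, "jaw": -1},
    {"dx": 0, "dy": 0, "dz": 0.08, "turn": 0, "jaw": -1},
    {"dx": 0, "dy": 0, "dz": 0.04, "turn": 0, "jaw": -1},
    {"dx": 0, "dy": 0, "dz": 0.01, "turn": 0, "jaw": -1},
    {"dx": 0, "dy": 0, "dz": 0, "turn": 0, "jaw": -1},
    {"dx": 0, "dy": 0, "dz": 0, "turn": 0, "jaw": -1},
  ],
)

```text
time_s: 48.6
ee_pos: [0.4675, 0.301, 0.0592]
orientation: [1.0, 0.018, 0.0, 0.0]
ft_force: [-1.8, -1.0, 4.7]
grip_width: 0.0467
finger_force: 17.7
```

Emit:
apply_moves(
  rows=[
    {"dx": 0, "dy": 0, "dz": 0, "turn": 0, "jaw": 0.4},
    {"dx": 0, "dy": 0, "dz": 0, "turn": 0, "jaw": 0.7},
    {"dx": 0, "dy": 0, "dz": 0, "turn": 0, "jaw": 1},
    {"dx": 0, "dy": 0, "dz": 0, "turn": 0, "jaw": 1},
    {"dx": 0, "dy": 0, "dz": -0.5, "turn": 0, "jaw": 1},
    {"dx": 0, "dy": 0, "dz": -0.9, "turn": 0, "jaw": 1},
    {"dx": 0, "dy": 0, "dz": -0.9, "turn": 0, "jaw": 1},
    {"dx": 0, "dy": 0.4, "dz": -0.8, "turn": 0, "jaw": 1},
    {"dx": 0, "dy": 0.8, "dz": -0.8, "turn": 0, "jaw": 1},
    {"dx": 0, "dy": 0.7, "dz": -0.7, "turn": 0, "jaw": 1},
    {"dx": 0, "dy": 0, "dz": 0, "turn": 0, "jaw": 1},
    {"dx": 0, "dy": 0, "dz": 0, "turn": 0, "jaw": 1},
  ],
)

```text
time_s: 50.1
ee_pos: [0.4708, 0.1908, 0.3297]
orientation: [1.0, 0.018, -0.0, -0.0]
ft_force: [-0.5, -0.2, -0.5]
grip_width: 0.0881
finger_force: 0.0
```

Run:
```python
from h import *
im=capture("wrist");o=get_obs();s=capture("side");print(o["ee_pos"])
for n,z in(("bowl",.026),("lid",.066),("candlestick",.026),("censer",.016),("cup",.016),("vase",.016),("red_disc",.016),("black_disc",.016),):
  for k in mask("wrist",n,.3)[:1]:print(n,k["conf"],*fit(n,[("wrist",o,mb(k))],[.5,.2],z))
capture("scene")
for k in mask("scene","saucer",.3)[:1]:print(*fit("saucer",[("scene",o,mb(k))],[.45,-.4]))
a=cv2.resize(im[:,:,::-1],(400,300));b=cv2.resize(s[180:320,120:290,::-1],(400,330))
c=np.zeros((330,800,3),np.uint8);c[:300,:400]=a;c[:,400:]=b;cv2.imwrite("pics/end.png",c)
```

```text
[0.4704 0.1911 0.3287]
lid 0.77 [0.5741 0.0743] [-1.0392  0.0856  1.047  -0.0596]
candlestick 0.76 [0.5657 0.305 ] [-0.6564 -0.297   0.8821  0.4504]
censer 0.84 [0.4748 0.0713] [ 0.0979  5.4692 -0.0939 -9.9436]
cup 0.72 [0.466  0.3021] [-0.547  -0.559   0.6559  0.5256]
vase 0.88 [0.5711 0.1893] [-0.4879 -0.3457  0.4879  0.3837]
red_disc 0.59 [0.5748 0.0859] [-8.6505 -0.2006  7.1509  0.2871]
[ 0.443 -0.4  ] [-0.0795 -0.4757  0.0792  0.4227]
```

View pics/end.png

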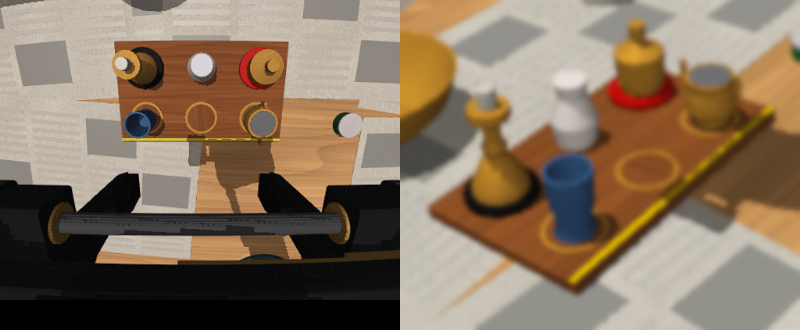

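All five pieces stand upright and centred within about 2 mm. The cup and censer are on their rings, the lid is seated, and the vase and saucer haven't moved. I'm handing the job in.

```bash
python3 -c "
from bench import *
print(close_job())"
```

```text
the job is handed in; nothing more can be done
None
```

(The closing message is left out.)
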